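# Release an enamel test plate from its clamp and lay it on the soldering block

### The job

Swing the clamp bar of the small holding fixture up and back until it is past upright, and leave it there. Then slide the enamelled test plate out along its guides at the open front: it has no free edge to grip at first, so press a fingertip lightly on it (hard pressing chips the enamel) and draw it forward until enough stands out to grip. Lay it flat on the white block, colours up, centred and lengthwise, let go, and neither drop it on the bench nor disturb the grey block, the red tin or the blue pliers.

Things in the scene. Friction and masses are not known exactly. Their poses are not given: they have to be found in the camera images.
- fixture: Low metal holding fixture screwed to the bench, base 125 x 90 x 12 mm. Origin: on the bench, under the middle of the plate's seat. x axis along the guides: the plate slides out toward -x (open front, robot's side); y across, z up. Base, guides and bed end at x = -45 mm, free air in front. Rear stop at x = 41 to 47 mm; hinge ears, 62 mm high, at x = 55 to 69 mm.
- guide_mouth (a point): Middle of the guides' open front, at bed height (fixture x = -45, y = 0, z = 40 mm). The guide walls' inner faces are at y = +-26.5 mm; lips on them reach over the plate's two long edges, 44 mm apart, underside 45.3 mm and top 48.5 mm above the bench. So the plate leaves only by sliding to -x, about 85 mm from its seat until its rear edge is clear.
- clamp_bar (a joint): Hinge of the steel clamp bar, rad: 0 = shut (level over the plate, its heel hanging in front of the plate's front edge so the plate cannot come out), grows as the bar is lifted up and back; upright at 1.57, stop at 2.1. The hinge is stiff (about 2.5 N at the handle) and stays where it is left. Bar 16 mm wide (y) and 8 mm thick.
- bar_hinge (a point): Point on the hinge axis of the clamp bar (fixture x = 62, y = 0, z = 58 mm). The axis runs along the fixture's y.
- bar_handle (a point): Centre of the red handle at the free end of the bar: a cylinder lying along the fixture's y, 20 mm diameter, 22 mm long; pinched on its two flat ends (across y) it turns between the fingers as the bar swings. 134 mm from the hinge axis; 60 mm above the bench when the bar is shut, with free air below.
- sprung_bed: Polished steel bed under the plate, 85 x 52 mm, on springs. Origin at the centre of its top face, 40 mm above the bench. It pushes the plate up against the lips with about 6 N; pressed down it yields about 1 mm for each further 5 N and meets a hard stop after 2.8 mm (20 N). Pressing plate on bed with 25 N or more counts as chipping the enamel.
- test_plate_center (a point): Centre (half-way up) of the test plate: copper with white enamel and three coloured fields on top, 80 mm (its x, along the guides) x 50 mm (its y) x 5 mm, 60 g, smooth underneath so a fingertip pressed on it with 6 to 14 N drags it along the bed; a much lighter touch slips. At first its front edge is about 5 mm behind the fixture's front; z axis up. Once 30 mm stands out it can be gripped across its width in front of the fixture.
- white_block_top (a point): Centre of the top face of the white soldering block, loose on the bench, 41 mm (its x) x 67 mm (its y, lengthwise) x 27 mm high: narrower than the test plate, so fingers holding the plate by its width pass on either side.
- grey_block: Grey soldering block, a bystander, loose, 37 (x) x 73 (y) x 25 mm high, origin at the centre of its underside. It may stand where the white block is expected and the other way round.
- coffee_tin: Small red open tin, a bystander, loose, 56 mm diameter, 58 mm high, origin at the centre of its underside.
- blue_pliers: Blue-handled round nose pliers lying flat, a bystander, loose, 41 (x) x 126 (y) x 11 mm, origin at the centre of its underside.
Things that resemble listed ones, but are neither listed nor needed, are in the scene too. There is more than one size of the part that bears test_plate_center; the job needs the smaller.

How it is judged:
By the outcome, as a careful person would: the job done as asked, in the order asked, and still so for the second after the job is handed in, with the robot touching nothing.
It also fails if it takes over 64 s, if anything falls off the work surface, if the arm or the gripper's body presses on something with over 40 N, if the wrist force passes 120 N, or if a joint passes its speed limit or range.

### The arm

A 6-joint arm with a two-finger parallel gripper is mounted at the origin on a cart in front of the work surface, level with it; the furniture and walls round the work are solid. World frame = base frame: x ahead of the robot, y to its left, z up, the work surface at z = 0. Lengths are in mm, angles in rad, forces in N, time in s.
With the tool pointing down it reaches from about 375 to 975 mm from the base axis. Payload 3.8 kg.
Tool frame: the origin (TCP) lies midway between the tips of the shut fingers; the grasp point (between the pads) lies 19 mm behind it; z points along the fingers, x is the direction in which the jaws open and shut, and the axes are right-handed (so a half turn about z gives the same grasp; the last joint's range is limited). The gripper opens to 88 mm and grips with 3 to 60 N. Pads are 18 mm wide; open, the fingers measure 123 mm over their backs; the gripper's body (75 mm by 187 mm) begins 45 mm behind the grasp point.
Start: joints at [1.112, 0.264, 1.604, -0, 1.274, -0.037], TCP at [276.344, 615.834, 238.706] pointing down, gripper open.
Joint ranges: [-2.63, 2.63], [-0.94, 2.18], [0.31, 2.57], [-1.31, 4.45], [0, 2.66], [-2.55, 2.55]. Speed limits (rad/s): [2.57, 2.57, 3.14, 3.14, 3.14, 3.14].

### API

Orientations are given as [roll, pitch, yaw] about the fixed x, y, z axes, in that order (R = Rz(yaw) Ry(pitch) Rx(roll)).
In Python, from bench import readout, vision, order gives the robot as it stands.
- The arm moves only by the tool step_arm, never from a script. Its argument "plan" is a list of rows, each a list of 7 numbers: the turn, a rotation vector about the world's x, y, z in rad, then the shift along the world's x, y, z in m, then the finger opening in m, from 0 to 0.0881. In form: [[wx, wy, wz, dx, dy, dz, grip], ...]. A call has exactly 8 rows; each row is the pose to reach, as a shift and turn from the pose commanded when the call began; what a row does not reach only later rows make up. A row lasts 1/12 s, in which the tool goes at most 41.7 mm and 7.16 degrees, less where a joint would pass 70% of its speed; a pose out of reach is approached as far as the arm can. A call with a gripper value outside its range is refused whole. The fingers move at their own pace and stop on an object; the grip force is fixed at half the most. Time passes only in rows, so rows that repeat a pose let the fingers close, or fill a call up. It gives the time, the measured TCP pose, the force and the opening at its end, in the units of the state.
- readout.get_state(): the state, without advancing time (a new reading comes with each control period).
- vision.snapshot(name): name is "scene" or "top"; returns (picture, depth): 384x512x3 uint8, blue, green, red; 384x512 float32, mm along the optical axis (not along the pixel's ray), 0 where there is no reading.
- vision.camera_info(name): a dict with "intrinsics" (3x3 intrinsics, pixels), "dist" ([k1, k2, p1, p2, k3] as OpenCV has them; the pictures are not rectified), "position" and "rotation" of the camera in the world. Camera axes: x right, y down, z forward; pixel columns grow to the right and rows downward; lengths in mm; the calibration is good to about 2 mm. A picture is of the moment at which its call begins. camera_info takes no time and is no camera call.
- order.job_done(): hands the job in, once; it reports no verdict.
The state is a dict: "clock": time; "qpos": joint angles; "joint_velocities": joint speeds; "effort": joint torques, N m; "position": TCP position; "tcp_rot": TCP orientation; "ft_force": force on the tool from outside, world axes, zero at the start; "wrist_torque": the same for the moment, N m; "gripper_width": finger opening in mm.
Only numpy, scipy, OpenCV 4.12 (cv2) and the standard library are available. Lean on these libraries where they do the work, as an engineer would, in place of code of your own. Each camera call takes 0.05 s, during which the arm holds its last target.

## Working session

There is one attempt and no reset: what is moved stays moved. The work goes in short steps, Python scripts to look and compute and a tool call to move; the robot and the scene stay as the last step left them, time stands still between calls to the robot, and variables do not carry over. Pictures are saved under pics/ and viewed, and the job is handed in when it is done.

Besides the shell and the picture viewer there is one more tool, called after "Request:" as name(argument=value, ...) on one line, values as JSON. step_arm: Moves the arm, as the interface text tells. Its arguments: {"type":"object","properties":{"plan":{"type":"array"}},"required":["plan"]}

```bash
mkdir -p pics; ls; python3 - <<'E'
from bench import readout, vision
import cv2,numpy as np
s=readout.get_state();print(s)
for n in("scene","top"):
    p,d=vision.snapshot(n);cv2.imwrite(f"pics/{n}0.png",p);np.savez(f"{n}0.npz",p=p,d=d);print(vision.camera_info(n))
E
```

```text
pics
{'clock': 0.0, 'qpos': array([ 1.11212499e+00,  2.64728073e-01,  1.60531490e+00, -1.95577453e-07,
        1.27370512e+00, -3.69279467e-02]), 'joint_velocities': array([ 0.00022664, -0.0004401 ,  0.00190535,  0.00071473, -0.0004318 ,
        0.00113443]), 'effort': array([-2.42700757e-03, -5.02107382e+01, -3.56873810e+01,  7.24879280e-02,
        2.94169667e-02, -2.04349258e-04]), 'position': array([276.02756052, 615.23051861, 237.43681985]), 'tcp_rot': array([-3.14151326e+00,  2.15397761e-03,  1.14905308e+00]), 'ft_force': array([-0.70380761, -0.64606839, -0.04501191]), 'wrist_torque': array([-0.01408854, -0.01887106,  0.0562072 ]), 'gripper_width': 88.3926305868205}
{'intrinsics': array([[443.67121568,   0.        , 261.30474236],
       [  0.        , 443.67121568, 190.80687881],
       [  0.        ,   0.        ,   1.        ]]), 'dist': array([-0.02007917,  0.        ,  0.        ,  0.        ,  0.        ]), 'position': array([-179.83353079, -751.61948726,  766.89126406]), 'rotation': array([-2.14980076,  0.024492  , -0.79298337])}
{'intrinsics': array([[375.35505281,   0.        , 262.49758502],
       [  0.        , 375.35505281, 187.37327682],
       [  0.        ,   0.        ,   1.        ]]), 'dist': array([0.02295197, 0.        , 0.        , 0.        , 0.        ]), 'position': array([398.31630218,  30.70995644, 976.75770796]), 'rotation': array([-2.95546334, -0.00515304, -1.59227255])}
```

View pics/scene0.png

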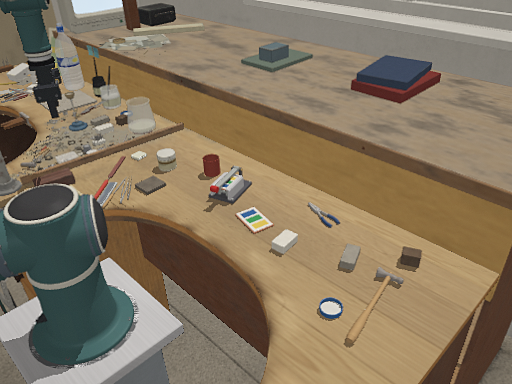

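View pics/top0.png

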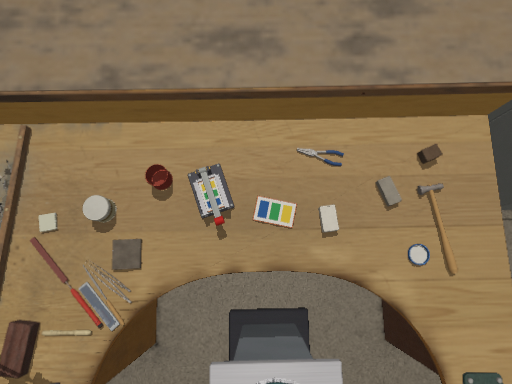

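```bash
cat > h.py <<'E'
import numpy as np,cv2
from scipy.spatial.transform import Rotation as Ro
from bench import readout,vision,order
def cam(n):
    c=vision.camera_info(n);return np.array(c["intrinsics"]),np.array(c["dist"]),np.array(c["position"]),Ro.from_euler('xyz',c["rotation"]).as_matrix()
def ray(n,uv):
    K,D,P,R=cam(n);q=cv2.undistortPoints(np.array(uv,float).reshape(-1,1,2),K,D).reshape(-1,2)
    return P,np.c_[q,np.ones(len(q))]@R.T
def onz(n,uv,z):
    P,r=ray(n,uv);z=np.broadcast_to(z,len(r));return P+r*((z-P[2])/r[:,2])[:,None]
def cloud(n,d):
    h,w=d.shape;v,u=np.mgrid[:h,:w];P,r=ray(n,np.c_[u.ravel(),v.ravel()]);return (P+r*d.reshape(-1,1)).reshape(h,w,3)
def proj(n,X):
    K,D,P,R=cam(n);return cv2.projectPoints((np.array(X,float).reshape(-1,3)-P)@R,np.zeros(3),np.zeros(3),K,D)[0].reshape(-1,2)
def crop(n,p,box,f,name):
    x0,y0,x1,y1=box;c=cv2.resize(p[y0:y1,x0:x1],None,fx=f,fy=f,interpolation=cv2.INTER_CUBIC)
    for x in range((x0//10+1)*10,x1,10):cv2.putText(c,str(x),((x-x0)*f,8),0,.3,(0,0,255));cv2.line(c,((x-x0)*f,10),((x-x0)*f,14),(0,0,255))
    for y in range((y0//10+1)*10,y1,10):cv2.putText(c,str(y),(0,(y-y0)*f),0,.3,(0,0,255))
    cv2.imwrite(f"pics/{name}.png",c)
def snap(n,tag):
    p,d=vision.snapshot(n);cv2.imwrite(f"pics/{tag}.png",p);np.savez(f"{tag}.npz",p=p,d=d);return p,d
E
python3 - <<'E'
from h import *
t=np.load("top0.npz");s=np.load("scene0.npz")
crop("top",t['p'],(180,155,245,230),8,"fx_top");crop("scene",s['p'],(190,150,290,220),8,"fx_sc")
crop("top",t['p'],(250,140,410,240),5,"mid_top")
C=cloud("top",t['d'])
for u,v in[(219,220),(211,193),(275,212),(329,219),(389,191),(158,177),(290,240),(320,155),(48,222)]:print(u,v,C[v,u].round(1))
C=cloud("scene",s['d'])
for u,v in[(212,189),(254,220),(284,240),(349,256),(211,160)]:print(u,v,C[v,u].round(1))
E
```

```text
219 220 [490.8 129.1  70.6]
211 193 [558.9 149.8  62. ]
275 212 [515.3  -9.3   5.3]
329 219 [ 492.4 -145.5   23.1]
389 191 [ 561.1 -303.2   25.5]
158 177 [615.6 298.1   0.8]
290 240 [ 4.426e+02 -4.630e+01 -3.000e-01]
320 155 [ 6.676e+02 -1.350e+02 -1.000e-01]
48 222 [501.6 570.7   9.8]
212 189 [484.1 129.4  63.6]
254 220 [512.6 -14.4   7.7]
284 240 [ 485.5 -153.7   29. ]
349 256 [ 553.6 -309.5   23.8]
211 160 [628.5 310.2  33. ]
```

View pics/fx_top.png

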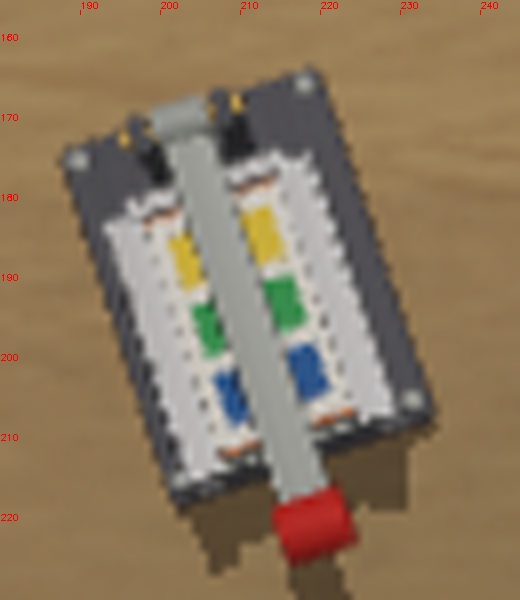

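View pics/fx_sc.png

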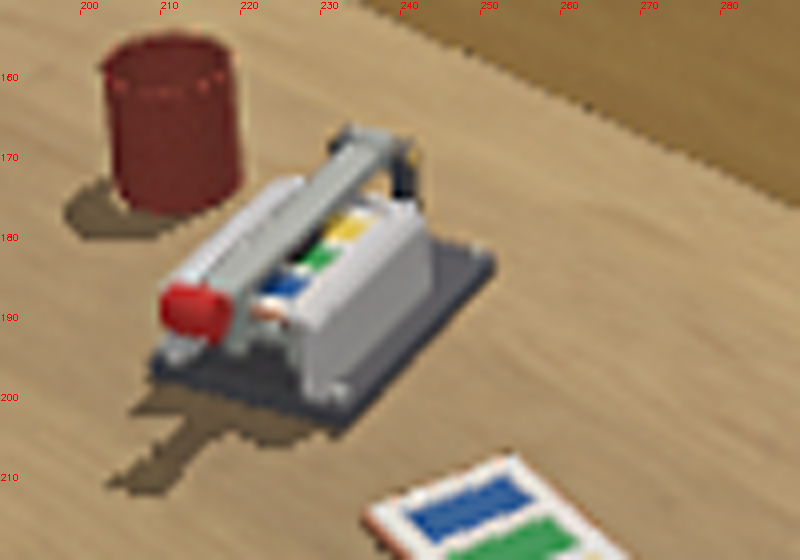

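View pics/mid_top.png

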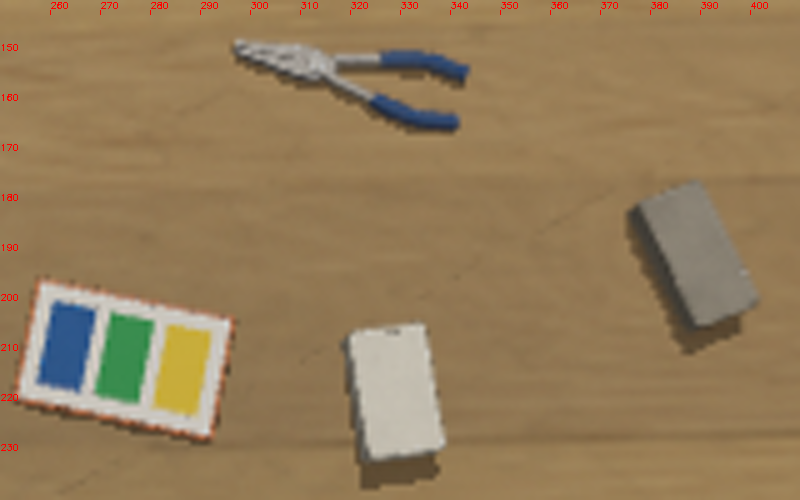

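```bash
cat > fit.py <<'E'
from h import *
from scipy.optimize import least_squares
T=np.array([(187.75,174.6),(218.6,163.5),(234.4,207.8),(202.25,218.8)])-0
L=np.array([(80,45,12),(80,-45,12),(-45,-45,6),(-45,45,6)],float)
S=np.array([(209,196),(232.7,203.5),(252,182)]);LS=np.array([(-45,45,8),(-45,-45,6),(80,-45,8)],float)
H=[(0,0)]
def W(p,l):return Ro.from_euler('z',p[2]).apply(l)+[p[0],p[1],0]
ht=np.array([[219.3,220.7]]);hs=np.array([[214.5,188.8]]);lh=np.array([[-72,0,60.]])
ft=lambda p:np.r_[(proj("top",W(p,L))-T).ravel(),(proj("top",W(p,lh))-ht).ravel()]
fs=lambda p:np.r_[(proj("scene",W(p,LS))-S).ravel(),(proj("scene",W(p,lh))-hs).ravel()]
for nm,f in(("top",ft),("scene",fs),("both",lambda p:np.r_[ft(p),fs(p)])):
    r=least_squares(f,[560,150,-.3],loss='soft_l1');print(nm,r.x.round(3),f(r.x).round(1))
    p=r.x
print("handle",W(p,lh))
# masks
t=np.load("top0.npz");s=np.load("scene0.npz")
for nm,d,box,z in(("top",t,(310,195,350,240),27),("scene",s,(262,222,306,258),27),("top",t,(245,190,305,235),5)):
    x0,y0,x1,y1=box;g=d['p'][y0:y1,x0:x1].astype(int)
    hsv=cv2.cvtColor(d['p'][y0:y1,x0:x1],cv2.COLOR_BGR2HSV)
    m=((hsv[...,2]>(165 if z==27 else 150))&(hsv[...,1]<60)).astype(np.uint8)
    n,lab,st,_=cv2.connectedComponentsWithStats(m);k=1+st[1:,4].argmax()
    c=max(cv2.findContours((lab==k).astype(np.uint8),0,cv2.CHAIN_APPROX_NONE)[0],key=cv2.contourArea).reshape(-1,2)+[x0,y0]
    w=onz(nm,c,z);(cc,sz,a)=cv2.minAreaRect(w[:,:2].astype(np.float32));print(nm,box,np.round(cc,1),np.round(sz,1),a)
E
python3 fit.py
```

```text
top [5.57329e+02 1.52029e+02 3.24000e-01] [-1.  -0.3  0.6 -0.4  0.4 -0.2 -0.4  0.4  0.2  0.4]
scene [5.60097e+02 1.50538e+02 3.21000e-01] [-1.1 -0.3  0.7 -0.5  0.2  0.3 -0.   0.4]
both [5.58149e+02 1.51442e+02 3.25000e-01] [-0.8 -0.6  0.8 -0.7  0.6 -0.6 -0.1  0.1  0.4  0.1 -1.7 -0.1  0.1 -0.3
 -0.5  0.4 -0.7  0.5]
handle [[489.92132868 128.44282273  60.        ]]
top (310, 195, 350, 240) [ 495.5 -144.8] [63.8 38.7] 6.126628875732422
scene (262, 222, 306, 258) [ 495.3 -146. ] [67.6 42. ] 6.132114887237549
top (245, 190, 305, 235) [517.3  -7.9] [100.9  61. ] 77.16383361816406
```

The fixture's plate at top (210,193) is captive and about 80 mm long. The loose plate at (275,212) measures 101 x 61 mm, so it is the larger look-alike. The white block is at top (329,219), measured 67 x 42 mm, and the grey block is at (389,191). The crops confirm these. The red handle is at (219,220).

Moving to a point above the handle.

Request:
step_arm(plan=[[0,0,0.0934,0.0158,-0.036,-0.0074,0.06],[0,0,0.1868,0.0316,-0.072,-0.0148,0.06],[0,0,0.28,0.0474,-0.108,-0.0222,0.06],[0,0,0.3736,0.0632,-0.144,-0.0296,0.06],[0,0,0.467,0.079,-0.18,-0.037,0.06],[0,0,0.56,0.0948,-0.216,-0.0444,0.06],[0,0,0.6538,0.1106,-0.252,-0.0518,0.06],[0,0,0.747,0.1264,-0.288,-0.0592,0.06]])

```text
clock: 0.77
position: [402.8, 325.9, 178.8]
tcp_rot: [-3.141, 0.0, 1.901]
ft_force: [0.9, 1.1, 0.5]
gripper_width: 60.1
```

Request:
step_arm(plan=[[0,0,0,0.015,-0.035,-0.009,0.06],[0,0,0,0.03,-0.069,-0.018,0.06],[0,0,0,0.045,-0.104,-0.027,0.06],[0,0,0,0.06,-0.138,-0.036,0.06],[0,0,0,0.075,-0.172,-0.045,0.06],[0,0,0,0.087,-0.199,-0.055,0.06],[0,0,0,0.087,-0.199,-0.055,0.06],[0,0,0,0.087,-0.199,-0.055,0.06]])

```text
clock: 1.43
position: [489.3, 127.4, 123.5]
tcp_rot: [-3.139, -0.001, 1.892]
ft_force: [-0.3, 1.2, -0.2]
gripper_width: 60.3
```

```bash
python3 - <<'E'
from h import *
p,d=snap("scene","s1");crop("scene",p,(150,90,270,220),5,"s1c");s=readout.get_state();print(s['position'],s['tcp_rot'],s['ft_force'])
p,d=snap("top","t1");crop("top",p,(160,140,270,260),5,"t1c")
E
```

```text
[489.30296336 128.49999902 124.01310361] [-3.14026087e+00 -6.67856783e-04  1.89407436e+00] [ 0.21099429  0.38780628 -0.05564422]
```

View pics/s1c.png

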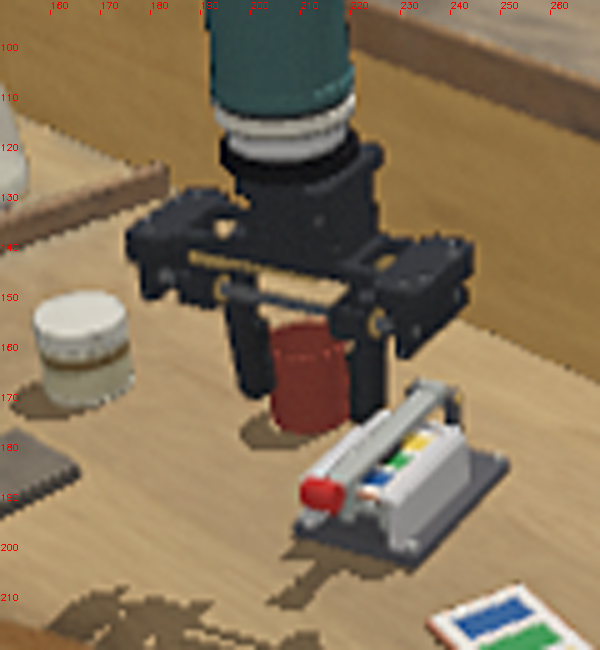

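View pics/t1c.png

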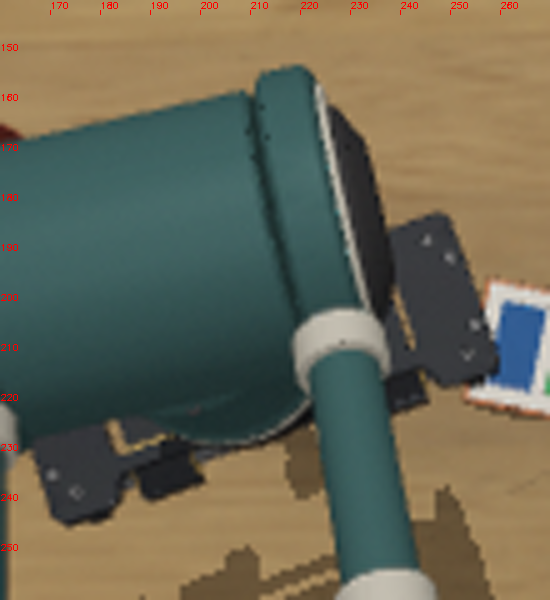

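Jaws straddle the handle line, with the long side of the gripper body along fixture y. Descending and closing.

Request:
step_arm(plan=[[0,0,0,0,0,-0.025,0.06],[0,0,0,0,0,-0.05,0.06],[0,0,0,0,0,-0.07,0.06],[0,0,0,0,0,-0.083,0.06],[0,0,0,0,0,-0.083,0.06],[0,0,0,0,0,-0.083,0.04],[0,0,0,0,0,-0.083,0.02],[0,0,0,0,0,-0.083,0.01]])

```text
clock: 2.2
position: [491.0, 129.7, 43.1]
tcp_rot: [3.139, 0.0, 1.897]
ft_force: [1.1, 0.6, 0.3]
gripper_width: 41.8
```

Request:
step_arm(plan=[[0,0,0,0,0,0,0.01],[0,0,0,0,0,0,0.01],[0,0,0,0,0,0,0.01],[0,0,0,0,0,0,0.01],[0,0,0,0,0,0,0.01],[0,0,0,0,0,0,0.01],[0,0,0,0,0,0,0.01],[0,0,0,0,0,0,0.01]])

```text
clock: 2.87
position: [490.1, 129.5, 42.2]
tcp_rot: [3.141, -0.001, 1.896]
ft_force: [-2.1, 3.6, 6.0]
gripper_width: 21.9
```

```bash
python3 - <<'E'
from h import *
p,d=snap("scene","s2");crop("scene",p,(150,90,270,220),5,"s2c");s=readout.get_state();print(s['position'],s['tcp_rot'],s['ft_force'],s['gripper_width'])
# arc plan: from theta 0 to 1.9
a0=.015;c,sn=np.cos(.325),np.sin(.325)
for th in np.arange(0,1.96,.12):
    dx=134*(np.cos(a0)-np.cos(th+a0));dz=134*(np.sin(th+a0)-np.sin(a0));print(round(th,2),(np.array([dx*c,dx*sn,dz])/1e3).round(4))
E
```

```text
[490.14070114 129.47719977  42.18306481] [ 3.14053852e+00 -8.11397387e-04  1.89552703e+00] [-2.1085245   4.81297212  6.35023843] 21.768032644668896
0.0 [0. 0. 0.]
0.12 [0.0011 0.0004 0.016 ]
0.24 [0.0041 0.0014 0.0318]
0.36 [0.0088 0.003  0.0471]
0.48 [0.0152 0.0051 0.0616]
0.6 [0.0233 0.0078 0.0753]
0.72 [0.0328 0.011  0.0878]
0.84 [0.0436 0.0147 0.0991]
0.96 [0.0557 0.0188 0.1089]
1.08 [0.0688 0.0232 0.1171]
1.2 [0.0827 0.0279 0.1236]
1.32 [0.0973 0.0328 0.1283]
1.44 [0.1123 0.0378 0.1311]
1.56 [0.1275 0.043  0.132 ]
1.68 [0.1427 0.0481 0.131 ]
1.8 [0.1577 0.0531 0.128 ]
1.92 [0.1722 0.058  0.1232]
```

View pics/s2c.png

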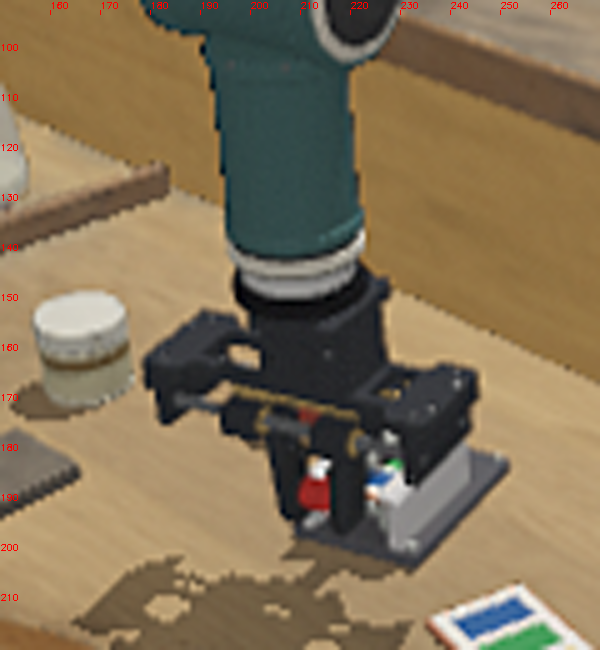

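The handle is pinched at 21.8 mm. Swinging the bar along its arc.

Request:
step_arm(plan=[[0,0,0,0.0011,0.0004,0.016,0.01],[0,0,0,0.0041,0.0014,0.0318,0.01],[0,0,0,0.0088,0.003,0.0471,0.01],[0,0,0,0.0152,0.0051,0.0616,0.01],[0,0,0,0.0233,0.0078,0.0753,0.01],[0,0,0,0.0328,0.011,0.0878,0.01],[0,0,0,0.0436,0.0147,0.0991,0.01],[0,0,0,0.0557,0.0188,0.1089,0.01]])

```text
clock: 3.58
position: [541.5, 146.4, 149.3]
tcp_rot: [-3.131, -0.0, 1.896]
ft_force: [-8.5, -1.2, 3.0]
gripper_width: 21.9
```

Request:
step_arm(plan=[[0,0,0,0.0131,0.0044,0.0082,0.01],[0,0,0,0.027,0.0091,0.0147,0.01],[0,0,0,0.0416,0.014,0.0194,0.01],[0,0,0,0.0566,0.019,0.0222,0.01],[0,0,0,0.0718,0.0242,0.0231,0.01],[0,0,0,0.087,0.0293,0.0221,0.01],[0,0,0,0.102,0.0343,0.0191,0.01],[0,0,0,0.1165,0.0392,0.0143,0.01]])

```text
clock: 4.25
position: [663.1, 186.2, 165.9]
tcp_rot: [3.141, 0.002, 1.896]
ft_force: [-1.2, -0.8, 4.5]
gripper_width: 21.2
```

```bash
python3 - <<'E'
from h import *
p,d=snap("scene","s3");crop("scene",p,(150,70,290,220),5,"s3c");s=readout.get_state();print(s['position'],s['tcp_rot'],s['ft_force'],s['gripper_width'])
E
```

```text
[665.5933181  186.98272943 164.90962796] [3.13803766e+00 1.53650903e-03 1.89589294e+00] [4.86976352 0.77028335 6.36789462] 21.490587687579424
```

View pics/s3c.png

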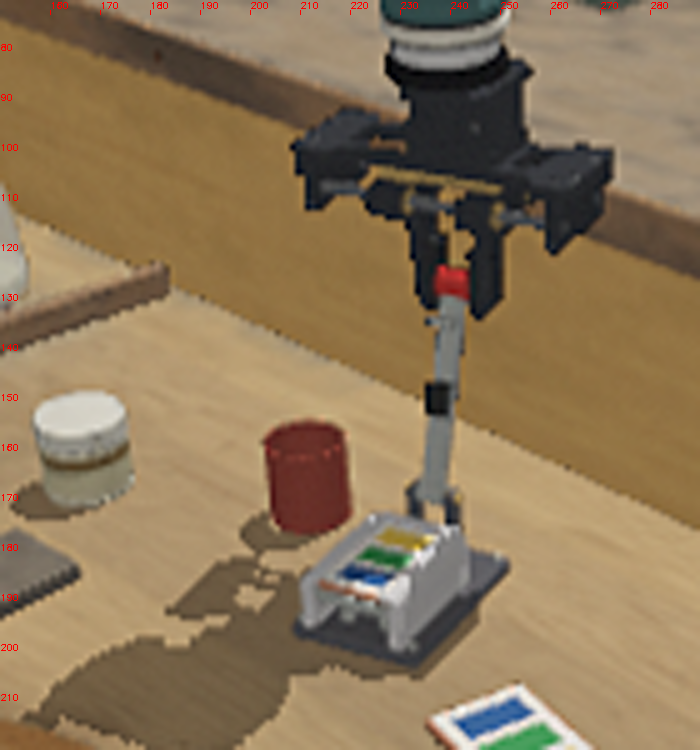

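The bar is past upright, at about 1.95 rad, with the handle at (239,126). Releasing it and rising clear.

Request:
step_arm(plan=[[0,0,0,0,0,0,0.05],[0,0,0,0,0,0,0.05],[0,0,0,0,0,0,0.05],[0,0,0,0,0,0,0.05],[0,0,0,0,0,0.02,0.05],[0,0,0,0,0,0.045,0.05],[0,0,0,0,0,0.06,0.05],[0,0,0,0,0,0.06,0.05]])

```text
clock: 4.97
position: [663.8, 187.2, 229.5]
tcp_rot: [3.134, 0.001, 1.896]
ft_force: [0.8, -0.7, 0.0]
gripper_width: 49.7
```

```bash
python3 - <<'E'
from h import *
p,d=snap("scene","s4");crop("scene",p,(190,110,290,215),6,"s4c");s=readout.get_state();print(s['position'],s['tcp_rot'],s['ft_force'],s['gripper_width'])
E
```

```text
[662.92260527 186.9794371  227.22016326] [3.13709354e+00 5.43448529e-04 1.89600342e+00] [-0.77471285 -0.9097933  -1.40144066] 49.81970283736769
```

View pics/s4c.png

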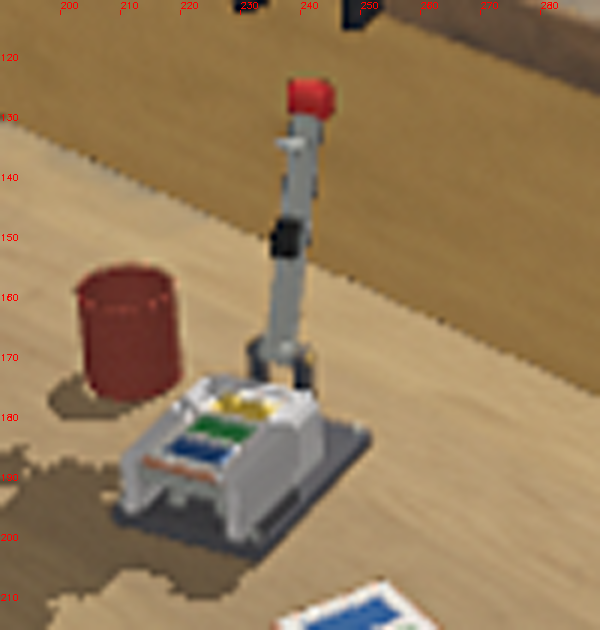

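Request:
step_arm(plan=[[0,0,-0.002,-0.025,-0.0085,0,0.02],[0,0,-0.005,-0.05,-0.017,0,0],[0,0,-0.005,-0.075,-0.0255,-0.01,0],[0,0,-0.005,-0.1006,-0.0339,-0.03,0],[0,0,-0.005,-0.1006,-0.0339,-0.065,0],[0,0,-0.005,-0.1006,-0.0339,-0.1,0],[0,0,-0.005,-0.1006,-0.0339,-0.13,0],[0,0,-0.005,-0.1006,-0.0339,-0.155,0]])

```text
clock: 5.68
position: [558.0, 152.1, 65.6]
tcp_rot: [-3.137, -0.0, 1.891]
ft_force: [0.6, -0.2, -0.7]
gripper_width: 0.5
```

Request:
step_arm(plan=[[0,0,0,0,0,-0.005,0],[0,0,0,0,0,-0.01,0],[0,0,0,0,0,-0.013,0],[0,0,0,0,0,-0.016,0],[0,0,0,0,0,-0.016,0],[0,0,0,0,0,-0.016,0],[0,0,0,0,0,-0.016,0],[0,0,0,0,0,-0.016,0]])

```text
clock: 6.35
position: [562.1, 153.1, 54.7]
tcp_rot: [3.14, 0.0, 1.891]
ft_force: [-0.2, 0.5, -0.0]
gripper_width: 0.3
```

```bash
python3 - <<'E'
from h import *
p,d=snap("scene","s5");crop("scene",p,(190,130,260,215),8,"s5c");s=readout.get_state();print(s['position'],s['tcp_rot'],s['ft_force'],s['gripper_width'])
R=Ro.from_euler('z',-.32);print(R.apply(s['position']-[558.1,151.5,0]))
E
```

```text
[561.94703725 153.08062822  54.55843312] [3.14011604e+00 1.51142846e-04 1.89102372e+00] [-0.66483563 -0.46682528 -0.16503344] 0.6108144803222909
[ 4.1489568   0.29023902 54.55843312]
```

View pics/s5c.png

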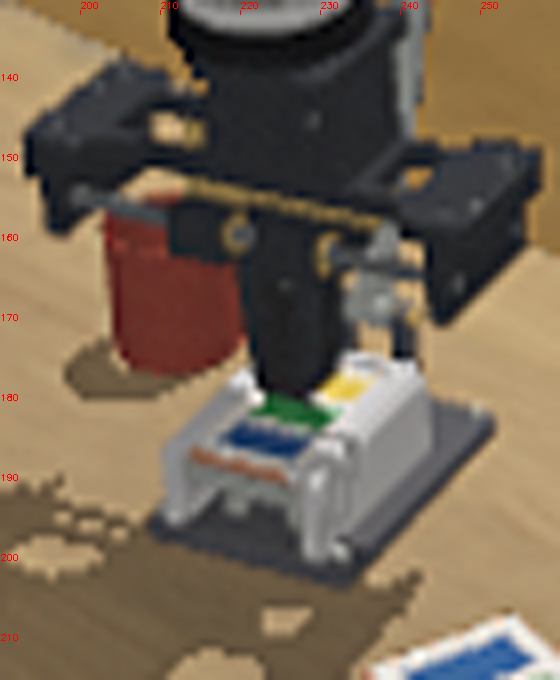

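The shut fingers sit centred between the lips, about 9 mm above the plate. Pressing down gently.

Request:
step_arm(plan=[[0,0,0,0,0,-0.002,0],[0,0,0,0,0,-0.004,0],[0,0,0,0,0,-0.006,0],[0,0,0,0,0,-0.007,0],[0,0,0,0,0,-0.008,0],[0,0,0,0,0,-0.008,0],[0,0,0,0,0,-0.008,0],[0,0,0,0,0,-0.008,0]])

```text
clock: 7.07
position: [561.5, 153.0, 45.8]
tcp_rot: [3.141, 0.0, 1.891]
ft_force: [0.6, -0.3, 0.8]
gripper_width: 0.6
```

Request:
step_arm(plan=[[0,0,0,0,0,-0.0005,0],[0,0,0,0,0,-0.001,0],[0,0,0,0,0,-0.001,0],[0,0,0,0,0,-0.001,0],[0,0,0,0,0,-0.001,0],[0,0,0,0,0,-0.001,0],[0,0,0,0,0,-0.001,0],[0,0,0,0,0,-0.001,0]])

```text
clock: 7.73
position: [561.6, 153.0, 45.5]
tcp_rot: [3.141, 0.0, 1.891]
ft_force: [-1.2, -1.0, 5.3]
gripper_width: 0.6
```

Request:
step_arm(plan=[[0,0,0,0,0,-0.0003,0],[0,0,0,0,0,-0.0006,0],[0,0,0,0,0,-0.0006,0],[0,0,0,0,0,-0.0006,0],[0,0,0,0,0,-0.0006,0],[0,0,0,0,0,-0.0006,0],[0,0,0,0,0,-0.0006,0],[0,0,0,0,0,-0.0006,0]])

```text
clock: 8.4
position: [561.7, 153.0, 45.2]
tcp_rot: [3.141, 0.0, 1.891]
ft_force: [-2.4, -0.7, 6.8]
gripper_width: 0.6
```

Request:
step_arm(plan=[[0,0,0,0,0,-0.0004,0],[0,0,0,0,0,-0.0008,0],[0,0,0,0,0,-0.001,0],[0,0,0,0,0,-0.001,0],[0,0,0,0,0,-0.001,0],[0,0,0,0,0,-0.001,0],[0,0,0,0,0,-0.001,0],[0,0,0,0,0,-0.001,0]])

```text
clock: 9.07
position: [561.9, 153.1, 44.6]
tcp_rot: [3.141, 0.0, 1.891]
ft_force: [-3.2, -1.4, 8.9]
gripper_width: 0.4
```

Force is 9 N. Drawing about 10 mm along fixture -x and watching the force.

Request:
step_arm(plan=[[0,0,0,-0.0013,-0.0004,-0.0002,0],[0,0,0,-0.0028,-0.0009,-0.0003,0],[0,0,0,-0.0047,-0.0016,-0.0004,0],[0,0,0,-0.0066,-0.0022,-0.0004,0],[0,0,0,-0.0085,-0.0028,-0.0004,0],[0,0,0,-0.0095,-0.0031,-0.0004,0],[0,0,0,-0.0095,-0.0031,-0.0004,0],[0,0,0,-0.0095,-0.0031,-0.0004,0]])

```text
clock: 9.73
position: [555.0, 150.6, 45.1]
tcp_rot: [3.135, 0.001, 1.891]
ft_force: [1.3, 0.1, 6.9]
gripper_width: 0.4
```

```bash
python3 - <<'E'
from h import *
p,d=snap("scene","s6");crop("scene",p,(190,130,260,215),8,"s6c");s=readout.get_state();print(s['position'],s['tcp_rot'],s['ft_force'],s['gripper_width'])
E
```

```text
[554.98755697 150.56362847  45.09768977] [3.13501033e+00 6.01731710e-04 1.89093915e+00] [1.32595515 0.29451713 7.51476994] 0.5773539559415587
```

View pics/s6c.png

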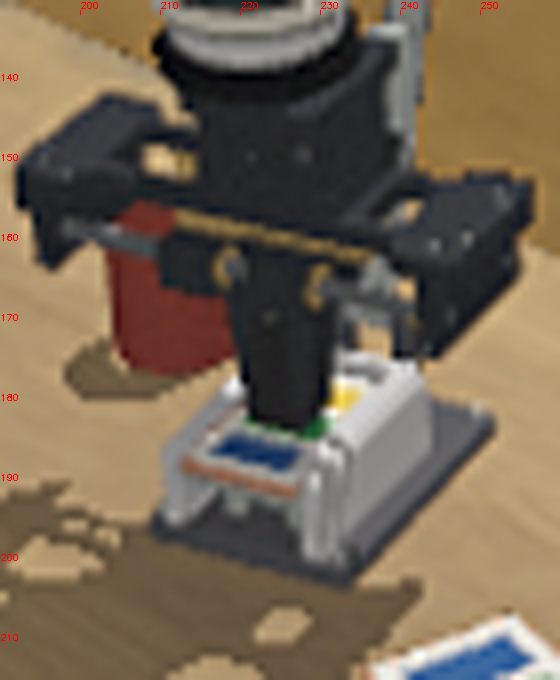

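The plate follows the fingertip: its front edge at (224,190) has advanced. Continuing with slightly more press.

Request:
step_arm(plan=[[0,0,0,-0.0005,-0.0002,-0.0004,0],[0,0,0,-0.0022,-0.0007,-0.0008,0],[0,0,0,-0.0045,-0.0015,-0.001,0],[0,0,0,-0.0068,-0.0022,-0.001,0],[0,0,0,-0.009,-0.003,-0.001,0],[0,0,0,-0.0113,-0.0037,-0.001,0],[0,0,0,-0.0136,-0.0045,-0.001,0],[0,0,0,-0.0136,-0.0045,-0.001,0]])

```text
clock: 10.45
position: [541.9, 146.2, 44.6]
tcp_rot: [3.134, 0.001, 1.891]
ft_force: [1.7, 0.2, 8.6]
gripper_width: 0.1
```

Request:
step_arm(plan=[[0,0,0,-0.0015,-0.0005,-0.0001,0],[0,0,0,-0.0035,-0.0012,-0.0002,0],[0,0,0,-0.0057,-0.0019,-0.0003,0],[0,0,0,-0.008,-0.0026,-0.0003,0],[0,0,0,-0.0102,-0.0034,-0.0003,0],[0,0,0,-0.0125,-0.0041,-0.0003,0],[0,0,0,-0.0136,-0.0045,-0.0003,0],[0,0,0,-0.0136,-0.0045,-0.0003,0]])

```text
clock: 11.12
position: [528.8, 141.8, 44.5]
tcp_rot: [3.133, 0.001, 1.891]
ft_force: [1.7, 0.8, 9.7]
gripper_width: 0.4
```

```bash
python3 - <<'E'
from h import *
p,d=snap("scene","s7");crop("scene",p,(190,130,260,215),8,"s7c");s=readout.get_state();print(s['position'],s['tcp_rot'],s['ft_force'],s['gripper_width'])
R=Ro.from_euler('z',-.32);print(R.apply(s['position']-[558.1,151.5,0]))
E
```

```text
[528.79185804 141.79025477  44.51897301] [3.13290259e+00 8.16939114e-04 1.89092788e+00] [ 2.60180895 -0.87844005  9.53515738] 0.7061136099403105
[-3.08746875e+01  2.52733962e-03  4.45189730e+01]
```

View pics/s7c.png

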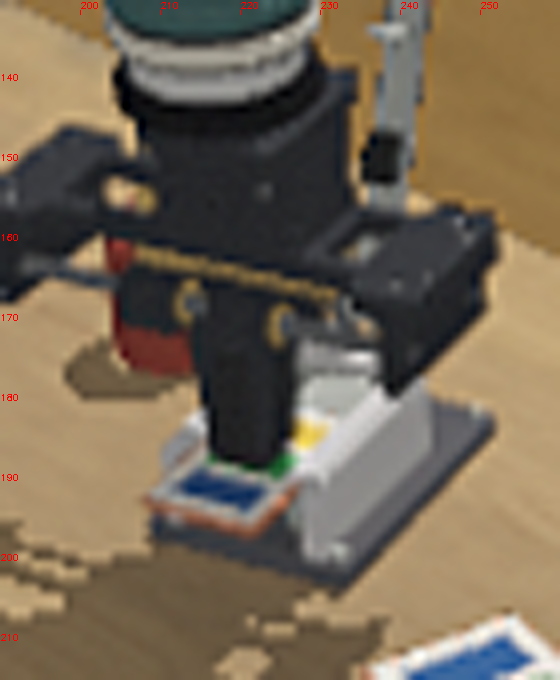

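Request:
step_arm(plan=[[0,0,0,-0.0015,-0.0005,0,0],[0,0,0,-0.0035,-0.0012,0,0],[0,0,0,-0.0057,-0.0019,0,0],[0,0,0,-0.0076,-0.0025,0,0],[0,0,0,-0.0076,-0.0025,0,0],[0,0,0,-0.0076,-0.0025,0.004,0],[0,0,0,-0.0076,-0.0025,0.025,0],[0,0,0,-0.0076,-0.0025,0.045,0.02]])

```text
clock: 11.83
position: [515.7, 138.0, 85.7]
tcp_rot: [-3.138, -0.0, 1.891]
ft_force: [0.0, -0.7, 0.4]
gripper_width: 5.3
```

Request:
step_arm(plan=[[0,0,0,-0.005,-0.0017,0.03,0.06],[0,0,0,-0.01,-0.0033,0.05,0.075],[0,0,0,-0.016,-0.0053,0.05,0.075],[0,0,0,-0.024,-0.0079,0.05,0.075],[0,0,0,-0.024,-0.0079,0.05,0.075],[0,0,0,-0.024,-0.0079,0.05,0.075],[0,0,0,-0.024,-0.0079,0.05,0.075],[0,0,0,-0.024,-0.0079,0.05,0.075]])

```text
clock: 12.5
position: [492.4, 130.3, 135.1]
tcp_rot: [-3.139, -0.0, 1.891]
ft_force: [0.1, -0.3, -0.0]
gripper_width: 58.3
```

```bash
python3 - <<'E'
from h import *
p,d=snap("scene","s8");crop("scene",p,(180,110,270,215),7,"s8c");s=readout.get_state();print(s['position'],s['tcp_rot'],s['ft_force'],s['gripper_width'])
R=Ro.from_euler('z',-.32);print(R.apply(s['position']-[558.1,151.5,0]))
p,d=snap("top","t8");crop("top",p,(170,150,270,250),6,"t8c")
E
```

```text
[492.62070788 130.37336949 135.32961127] [-3.13984314e+00 -2.14842264e-04  1.89100007e+00] [ 0.51714824 -0.17575872 -0.0294718 ] 62.30059589852849
[-68.80099473   0.54344977 135.32961127]
```

View pics/s8c.png

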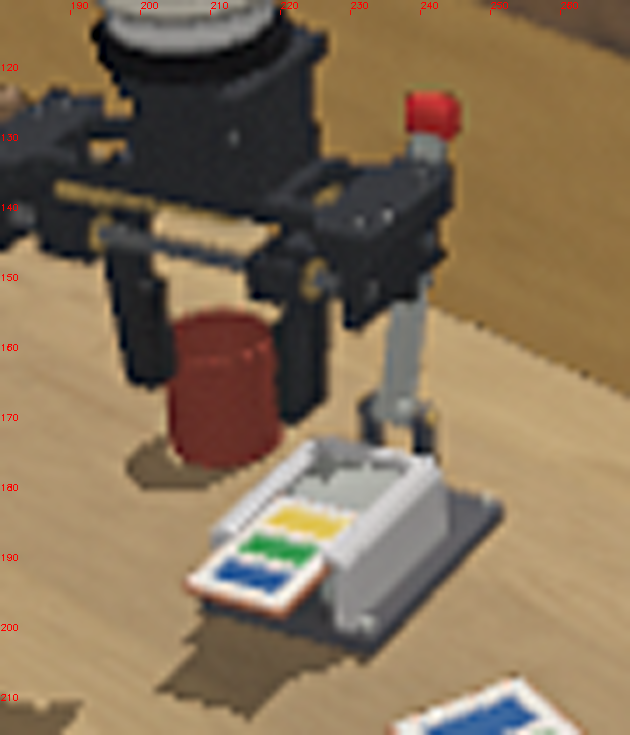

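View pics/t8c.png

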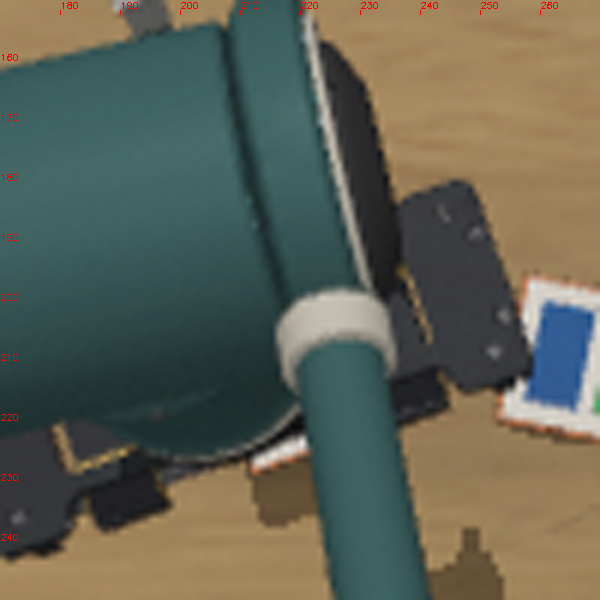

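```bash
python3 - <<'E'
from h import *
R=Ro.from_euler('z',-.32)
print(R.apply(onz("scene",[(206.7,193.0),(220.4,197.2),(226.4,190.4)],45)-[558.1,151.5,0]).round(1))
print(R.apply(onz("top",[(211.5,227.7)],45)-[558.1,151.5,0]).round(1))
E
```

```text
[[-78.5  21.8  45. ]
 [-81.  -26.9  45. ]
 [-42.2 -24.7  45. ]]
[[-79.4  25.2  45. ]]
```

The plate stands out about 35 mm, front edge at (213,195). The bar is still back. Descending to grip across the width.

Request:
step_arm(plan=[[0,0,0,0.0015,0.0005,-0.01,0.075],[0,0,0,0.0036,0.0012,-0.025,0.075],[0,0,0,0.0036,0.0012,-0.05,0.075],[0,0,0,0.0036,0.0012,-0.075,0.075],[0,0,0,0.0036,0.0012,-0.095,0.075],[0,0,0,0.0036,0.0012,-0.106,0.075],[0,0,0,0.0036,0.0012,-0.1115,0.075],[0,0,0,0.0036,0.0012,-0.1115,0.075]])

```text
clock: 13.27
position: [495.6, 131.4, 23.3]
tcp_rot: [-3.139, -0.0, 1.891]
ft_force: [0.0, 0.2, -0.3]
gripper_width: 75.2
```

Request:
step_arm(plan=[[0,0,0,0,0,0,0.065],[0,0,0,0,0,0,0.056],[0,0,0,0,0,0,0.052],[0,0,0,0,0,0,0.048],[0,0,0,0,0,0,0.044],[0,0,0,0,0,0,0.04],[0,0,0,0,0,0,0.035],[0,0,0,0,0,0,0.035]])

```text
clock: 13.93
position: [497.7, 131.8, 25.7]
tcp_rot: [3.139, 0.0, 1.891]
ft_force: [1.6, -0.0, 3.7]
gripper_width: 49.5
```

```bash
python3 - <<'E'
from h import *
p,d=snap("scene","s9");crop("scene",p,(180,130,260,215),8,"s9c");s=readout.get_state();print(s['position'],s['tcp_rot'],s['ft_force'],s['wrist_torque'],s['gripper_width'])
R=Ro.from_euler('z',-.32);print(R.apply(s['position']-[558.1,151.5,0]))
E
```

```text
[497.62466198 131.78731285  25.63586551] [3.13956038e+00 2.86118166e-04 1.89100181e+00] [1.39148361 0.0501652  3.54469662] [ 0.02989709 -0.18385044 -0.02520146] 49.28514047665943
[-63.60628496   0.31153825  25.63586551]
```

View pics/s9c.png

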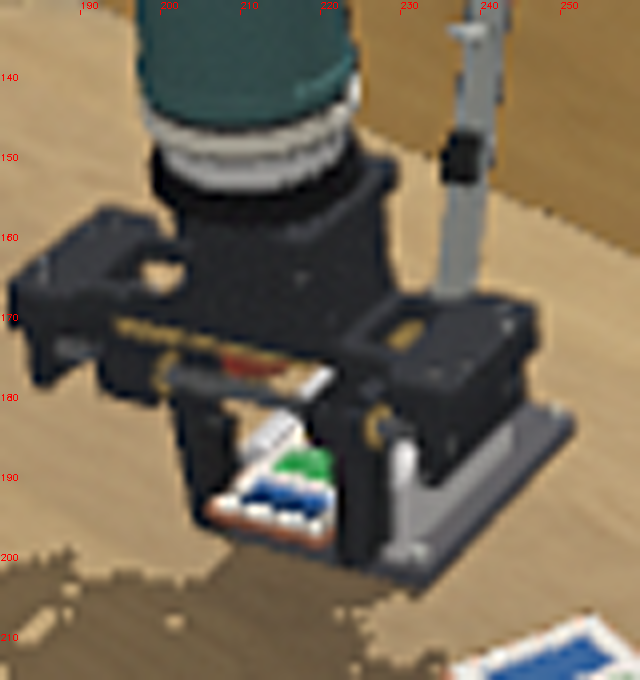

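Gripped at 49.4 mm with low forces. Pulling straight out along the guides.

Request:
step_arm(plan=[[0,0,0,-0.002,-0.0007,0,0.035],[0,0,0,-0.006,-0.002,0,0.035],[0,0,0,-0.01,-0.0033,0,0.035],[0,0,0,-0.015,-0.005,0,0.035],[0,0,0,-0.02,-0.0066,0,0.035],[0,0,0,-0.025,-0.0083,0,0.035],[0,0,0,-0.03,-0.0099,0,0.035],[0,0,0,-0.03,-0.0099,0,0.035]])

```text
clock: 14.65
position: [464.3, 121.2, 24.3]
tcp_rot: [-3.139, -0.0, 1.891]
ft_force: [-1.3, 0.4, 1.4]
gripper_width: 49.5
```

Request:
step_arm(plan=[[0,0,0,-0.003,-0.001,0,0.035],[0,0,0,-0.007,-0.0023,0,0.035],[0,0,0,-0.011,-0.0036,0,0.035],[0,0,0,-0.016,-0.0053,0,0.035],[0,0,0,-0.022,-0.0073,0,0.035],[0,0,0,-0.028,-0.0093,0,0.035],[0,0,0,-0.033,-0.0109,0,0.035],[0,0,0,-0.033,-0.0109,0,0.035]])

```text
clock: 15.32
position: [431.6, 110.3, 24.3]
tcp_rot: [-3.139, -0.0, 1.891]
ft_force: [-0.4, 0.4, -0.2]
gripper_width: 49.1
```

```bash
python3 - <<'E'
from h import *
p,d=snap("scene","s10");crop("scene",p,(160,130,260,220),8,"s10c");s=readout.get_state();print(s['position'],s['tcp_rot'],s['ft_force'],s['wrist_torque'],s['gripper_width'])
R=Ro.from_euler('z',-.32);print(R.apply(s['position']-[558.1,151.5,0]))
E
```

```text
[432.59616104 110.57214908  24.63351453] [-3.14069341e+00 -1.10069331e-04  1.89088772e+00] [-0.85769609 -0.37061421 -0.57226816] [0.02182878 0.03377782 0.01594985] 49.30282084292492
[-132.00722235    0.62914529   24.63351453]
```

View pics/s10c.png

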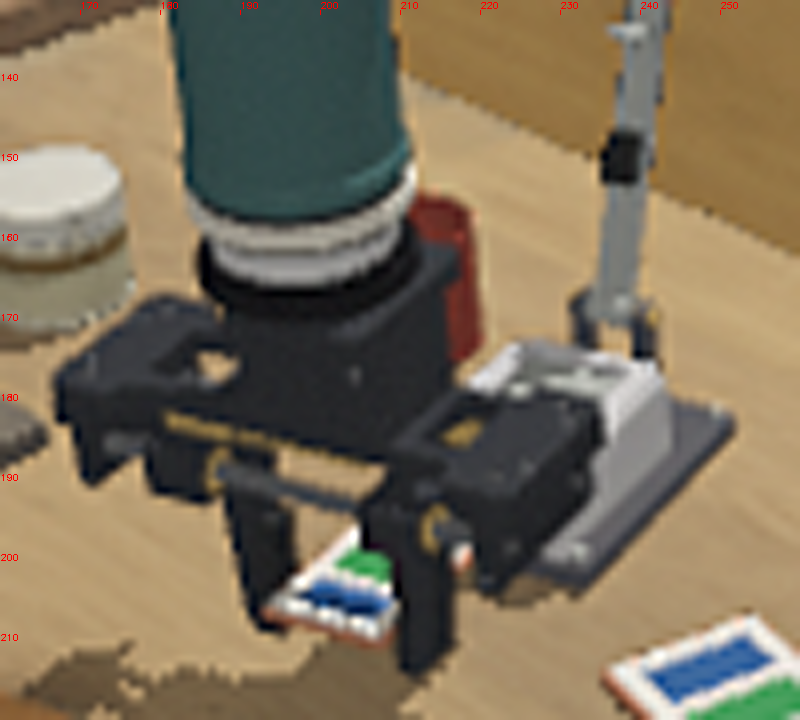

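The plate is out and held level. Lifting it.

Request:
step_arm(plan=[[0,0,0,-0.002,-0.001,0.005,0.035],[0,0,0,-0.004,-0.001,0.02,0.035],[0,0,0,-0.004,-0.001,0.04,0.035],[0,0,0,-0.004,-0.001,0.06,0.035],[0,0,0,-0.004,-0.001,0.08,0.035],[0,0,0,-0.004,-0.001,0.09,0.035],[0,0,0,-0.004,-0.001,0.09,0.035],[0,0,0,-0.004,-0.001,0.09,0.035]])

```text
clock: 16.03
position: [430.2, 109.9, 115.3]
tcp_rot: [3.14, 0.0, 1.891]
ft_force: [-0.5, 0.1, -1.1]
gripper_width: 49.5
```

```bash
python3 - <<'E'
from h import *
p,d=snap("scene","s11");crop("scene",p,(150,110,250,210),6,"s11c");s=readout.get_state();print(s['position'],s['tcp_rot'],s['ft_force'],s['wrist_torque'],s['gripper_width'])
p,d=snap("top","t11");crop("top",p,(180,160,290,270),6,"t11c")
E
```

```text
[429.28864204 109.74555506 114.36253746] [-3.14107572e+00 -3.91876828e-05  1.89103174e+00] [-0.90450879 -0.13055118 -1.22566316] [ 0.02951991  0.01066837 -0.01290573] 49.18918423122488
```

View pics/s11c.png

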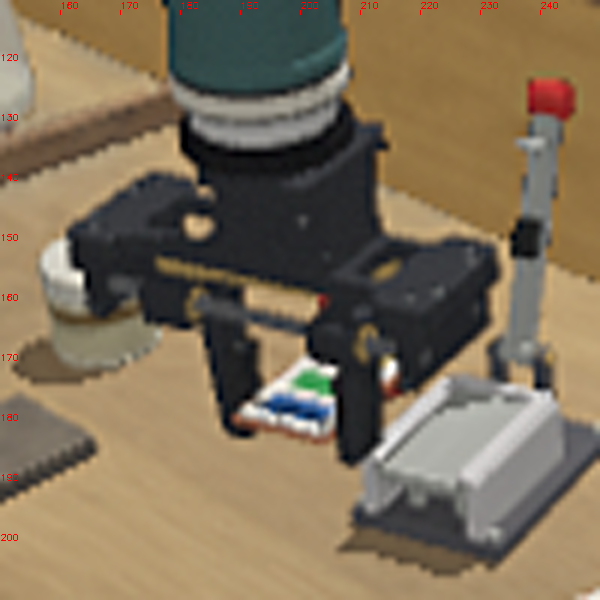

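View pics/t11c.png

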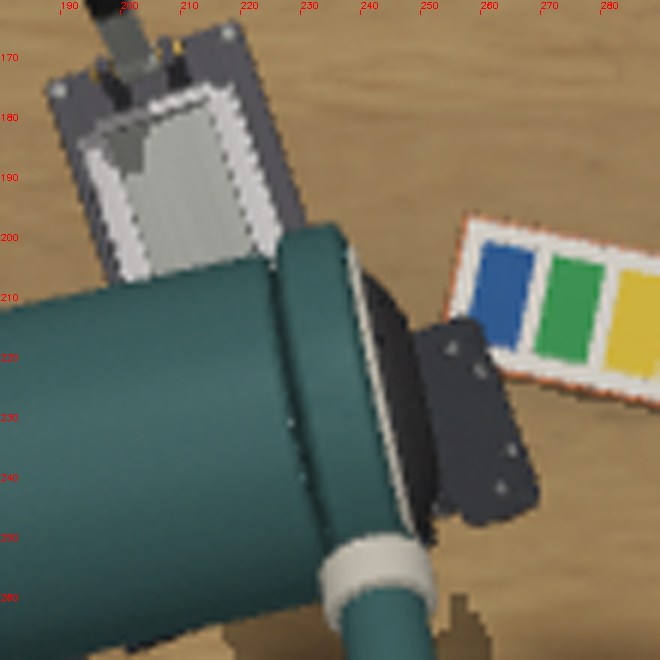

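```bash
python3 - <<'E'
from h import *
R=Ro.from_euler('z',-.32)
for z in(134,136):print(R.apply(onz("scene",[(189.2,179.5),(205.6,182.7)],z)-[429.8,109.8,0]).round(1))
s=np.load("s11.npz");p=s['p'];crop("scene",p,(180,160,225,190),16,"s11d")
C=cloud("scene",s['d']);
for uv in[(195,178),(200,178),(203,175),(198,182),(202,173),(203,180)]:print(uv,R.apply(C[uv[1],uv[0]]-[429.8,109.8,0]).round(1))
s=np.load("s8.npz");crop("scene",s['p'],(200,180,245,205),16,"s8d")
E
```

```text
[[-17.7  21.3 134. ]
 [-13.4 -28.9 134. ]]
[[-20.3  19.2 136. ]
 [-16.  -30.8 136. ]]
(195, 178) [ -6.9   9.2 135.8]
(200, 178) [ -1.1  -3.2 135.6]
(203, 175) [ 15.2  -2.6 136. ]
(198, 182) [-17.7  -7.2 133.2]
(202, 173) [ 23.5   6.  135.8]
(203, 180) [ -8.2 -17.6 136.8]
```

View pics/s11d.png

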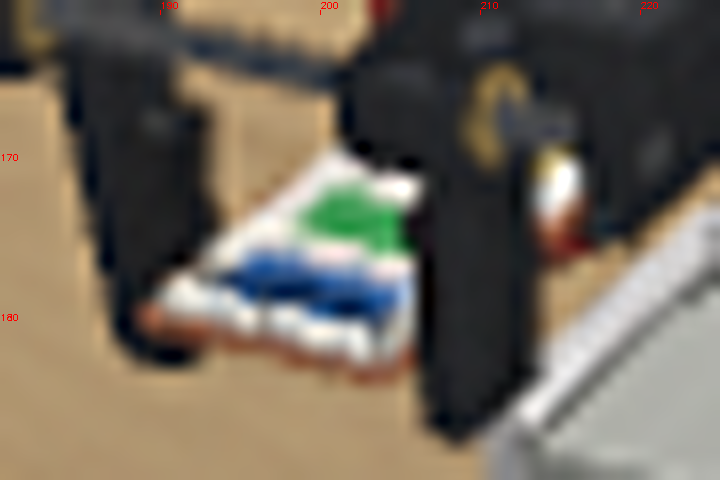

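View pics/s8d.png

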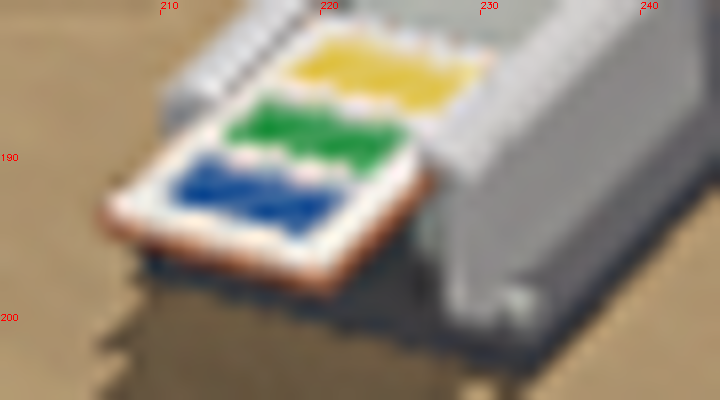

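Request:
step_arm(plan=[[0,0,-0.02,0.004,-0.02,0.002,0.035],[0,0,-0.05,0.01,-0.05,0.002,0.035],[0,0,-0.08,0.016,-0.085,0.002,0.035],[0,0,-0.11,0.022,-0.12,0.002,0.035],[0,0,-0.14,0.028,-0.155,0.002,0.035],[0,0,-0.17,0.034,-0.19,0.002,0.035],[0,0,-0.2,0.039,-0.225,0,0.035],[0,0,-0.213,0.0432,-0.2575,0,0.035]])

```text
clock: 16.8
position: [471.6, -149.2, 112.9]
tcp_rot: [-3.139, -0.001, 1.676]
ft_force: [-0.2, 1.2, -0.9]
gripper_width: 49.0
```

Request:
step_arm(plan=[[0,0,0,0,0,-0.005,0.035],[0,0,0,0,0,-0.015,0.035],[0,0,0,0,0,-0.025,0.035],[0,0,0,0,0,-0.035,0.035],[0,0,0,0,0,-0.04,0.035],[0,0,0,0,0,-0.04,0.035],[0,0,0,0,0,-0.04,0.035],[0,0,0,0,0,-0.04,0.035]])

```text
clock: 17.47
position: [473.1, -147.1, 75.1]
tcp_rot: [3.141, 0.0, 1.679]
ft_force: [-0.8, -0.4, -0.4]
gripper_width: 49.1
```

```bash
python3 - <<'E'
from h import *
p,d=snap("scene","s12");crop("scene",p,(230,150,350,270),6,"s12c");s=readout.get_state();print(s['position'],s['tcp_rot'],s['ft_force'],s['gripper_width'])
p,d=snap("top","t12");crop("top",p,(270,150,390,260),6,"t12c")
E
```

```text
[ 473.42082863 -147.33149397   75.44942714] [3.14059632e+00 4.95484952e-04 1.67898250e+00] [ 0.49727229 -0.10202048 -0.86180107] 49.24370939322737
```

View pics/s12c.png

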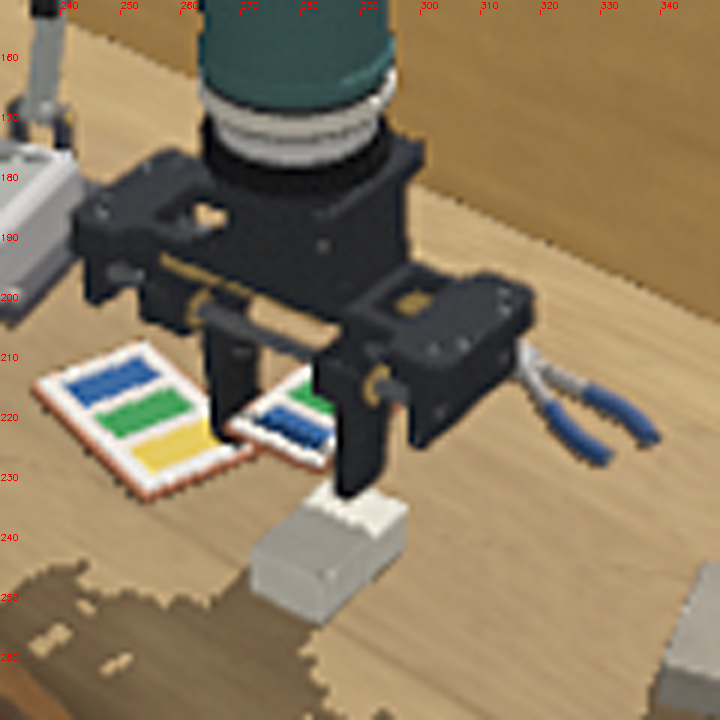

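View pics/t12c.png

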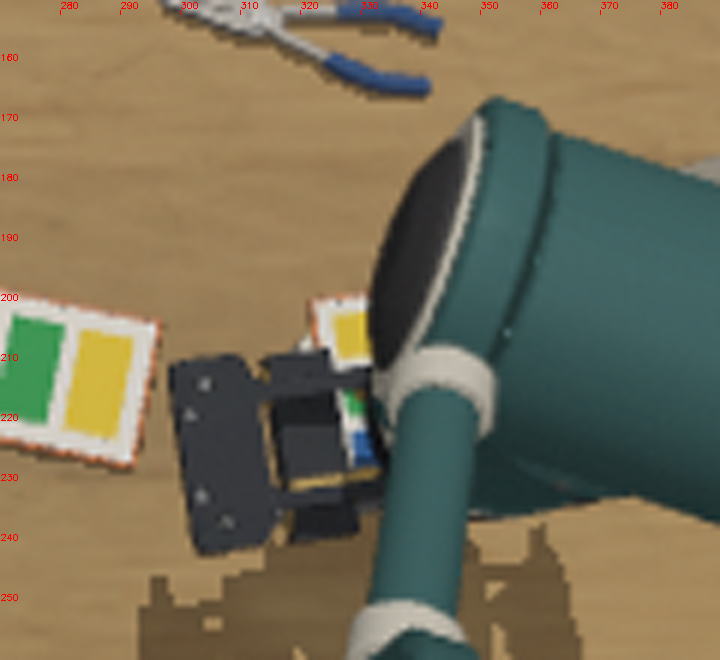

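```bash
python3 - <<'E'
from h import *
crop("top",np.load("t12.npz")['p'],(305,190,340,220),20,"t12d")
print(onz("top",[(322,199.8)],96),onz("scene",[(267.8,220.8),(283.5,227.4)],96))
E
```

```text
[[ 531.13537487 -117.94526245   96.        ]] [[ 453.18632961 -127.89761861   96.        ]
 [ 459.97160906 -174.73271344   96.        ]]
```

View pics/t12d.png

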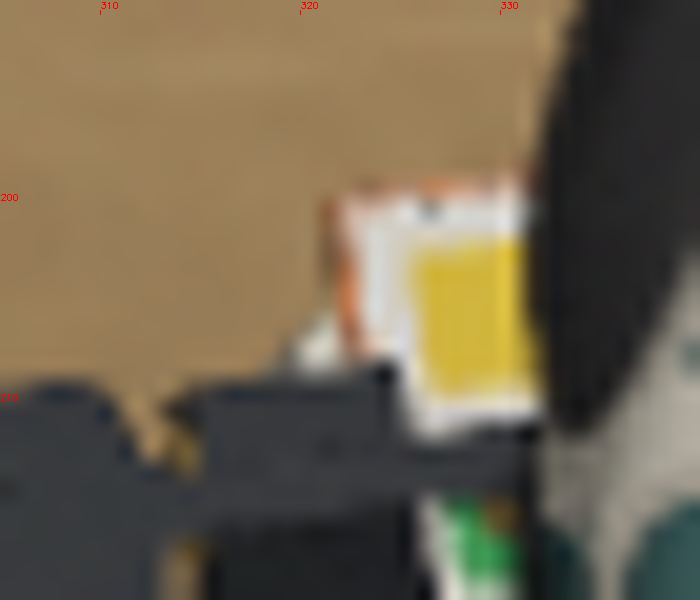

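Plate rear-left corner is at top (321,200), within about 1.5 mm of where it should be. The front edge agrees too. Lowering.

Request:
step_arm(plan=[[0,0,0,0,0,-0.01,0.035],[0,0,0,0,0,-0.02,0.035],[0,0,0,0,0,-0.03,0.035],[0,0,0,0,0,-0.04,0.035],[0,0,0,0,0,-0.05,0.035],[0,0,0,0,0,-0.057,0.035],[0,0,0,0,0,-0.06,0.035],[0,0,0,0,0,-0.06,0.035]])

```text
clock: 18.23
position: [472.0, -147.4, 13.7]
tcp_rot: [-3.14, -0.001, 1.678]
ft_force: [-0.4, 0.4, -0.6]
gripper_width: 49.3
```

```bash
python3 - <<'E'
from h import *
p,d=snap("scene","s13");crop("scene",p,(230,180,330,270),8,"s13c");s=readout.get_state();print(s['position'],s['tcp_rot'],s['ft_force'],s['gripper_width'])
E
```

```text
[ 472.57232932 -147.62005042   14.36758837] [-3.14070825e+00 -4.21529307e-04  1.67792401e+00] [-0.12862809  0.07714257  0.58207561] 49.13479005153421
```

View pics/s13c.png

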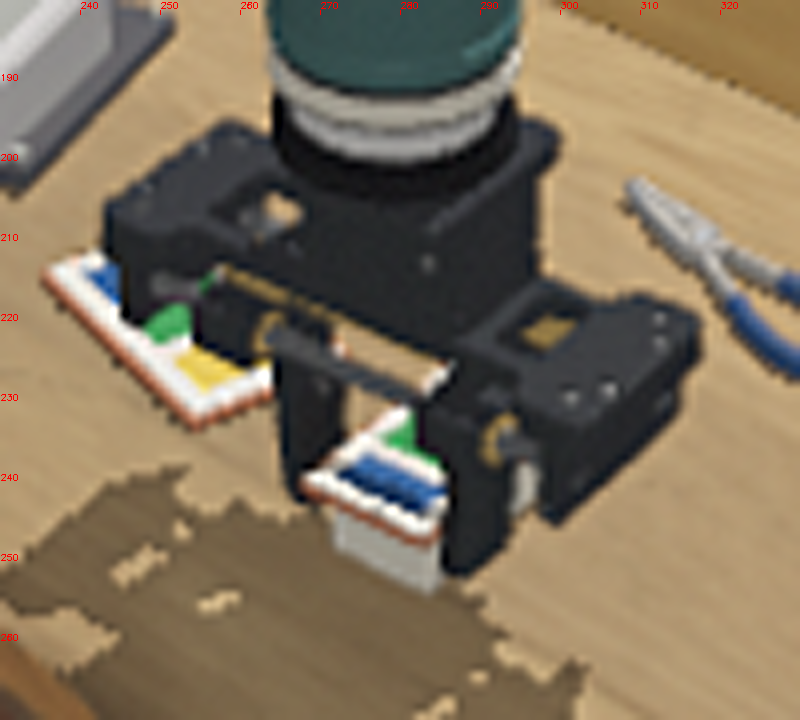

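The fingers pass either side of the white block with the plate just above it. Lowering in small steps until contact.

Request:
step_arm(plan=[[0,0,0,0,0,-0.0005,0.035],[0,0,0,0,0,-0.001,0.035],[0,0,0,0,0,-0.0015,0.035],[0,0,0,0,0,-0.002,0.035],[0,0,0,0,0,-0.0025,0.035],[0,0,0,0,0,-0.0025,0.035],[0,0,0,0,0,-0.0025,0.035],[0,0,0,0,0,-0.0025,0.035]])

```text
clock: 18.95
position: [473.1, -147.8, 12.8]
tcp_rot: [3.141, 0.0, 1.678]
ft_force: [-0.7, 0.2, 2.0]
gripper_width: 49.0
```

Request:
step_arm(plan=[[0,0,0,0,0,-0.0003,0.035],[0,0,0,0,0,-0.0006,0.035],[0,0,0,0,0,-0.0006,0.035],[0,0,0,0,0,-0.0006,0.035],[0,0,0,0,0,-0.0006,0.05],[0,0,0,0,0,-0.0006,0.055],[0,0,0,0,0,-0.0006,0.06],[0,0,0,0,0,-0.0006,0.065]])

```text
clock: 19.62
position: [472.7, -147.6, 11.5]
tcp_rot: [-3.141, -0.0, 1.678]
ft_force: [-0.1, 0.1, -1.2]
gripper_width: 64.0
```

Request:
step_arm(plan=[[0,0,0,0,0,0,0.07],[0,0,0,0,0,0,0.07],[0,0,0,0,0,0,0.07],[0,0,0,0,0,0.01,0.07],[0,0,0,0,0,0.03,0.07],[0,0,0,0,0,0.06,0.07],[0,0,0,0,0,0.09,0.07],[0,0,0,0,0,0.12,0.07]])

```text
clock: 20.28
position: [472.4, -147.5, 133.5]
tcp_rot: [-3.141, -0.0, 1.678]
ft_force: [-0.5, -0.4, -0.2]
gripper_width: 70.0
```

Request:
step_arm(plan=[[0,0,0,0,0.01,0.02,0.07],[0,0,0,0,0.04,0.04,0.07],[0,0,0,0,0.07,0.06,0.07],[0,0,0,0,0.1,0.07,0.07],[0,0,0,0,0.13,0.07,0.07],[0,0,0,-0.02,0.16,0.07,0.07],[0,0,0,-0.03,0.19,0.07,0.07],[0,0,0,-0.03,0.21,0.07,0.07]])

```text
clock: 20.95
position: [440.7, 64.4, 202.4]
tcp_rot: [-3.141, -0.001, 1.679]
ft_force: [0.0, 0.6, -0.5]
gripper_width: 70.1
```

```bash
python3 - <<'E'
from h import *
p,d=snap("scene","s14");crop("scene",p,(190,100,340,270),4,"s14c");s=readout.get_state();print(s['position'],s['ft_force'],s['gripper_width'])
p,d=snap("top","t14");crop("top",p,(300,180,360,250),8,"t14c");cv2.imwrite("pics/t14f.png",p)
E
```

```text
[441.69076693  66.5336696  202.64449106] [-0.49099384  2.0885707   0.45552886] 69.8606844652441
```

View pics/s14c.png

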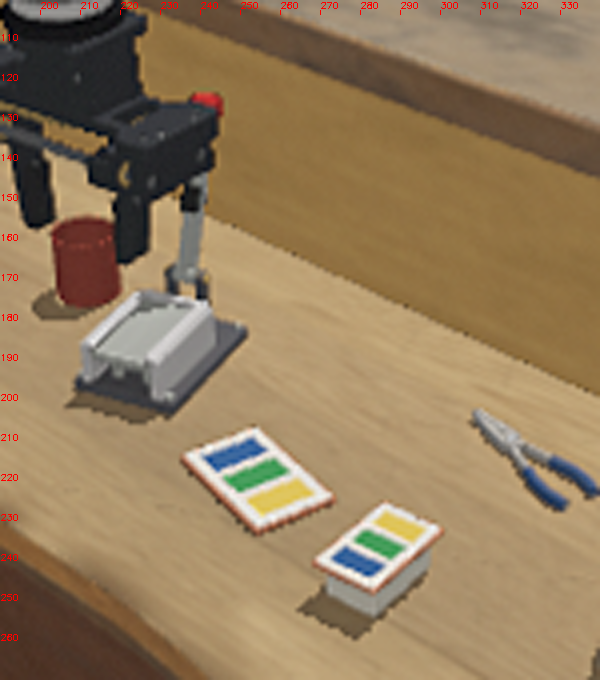

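View pics/t14c.png

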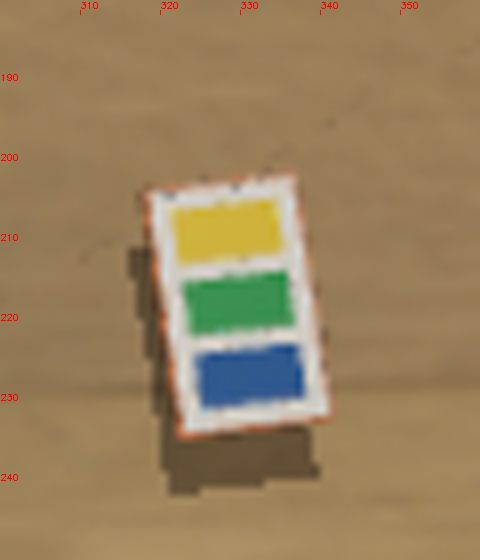

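View pics/t14f.png

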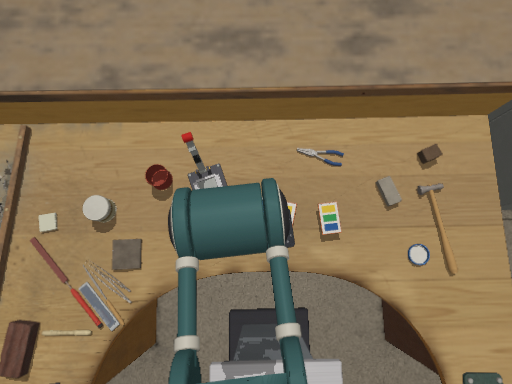

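```bash
python3 - <<'E'
from h import *
for nm,pts in(("top",[(318.5,203.75),(336.6,201.9),(341,231.9),(322.9,234.4)]),("scene",[(286.2,225.7),(300.5,232.7),(282.8,247),(268.7,239.8)])):
    w=onz(nm,pts,31)[:,:2];print(nm,w.mean(0).round(1),[np.linalg.norm(w[i]-w[i-1]).round(1) for i in range(4)],np.arctan2(*(w[0]-w[3])[::-1]))
E
```

```text
top [ 494.4 -146.1] [np.float64(78.0), np.float64(46.4), np.float64(76.4), np.float64(46.0)] 0.09208158308116314
scene [ 496.6 -145.9] [np.float64(75.4), np.float64(47.9), np.float64(74.7), np.float64(46.1)] 0.08668991589681718
```

```bash
python3 - <<'E'
from h import *
s=readout.get_state();print(s['clock'],s['ft_force'],s['position']);print(order.job_done())
E
```

```text
21.05 [0.07075781 0.19549031 0.87878677] [442.31608103  64.60768813 202.65871616]
the job is handed in; nothing more can be done
None
```

The test plate is on the white block, colours up and lengthwise, and I handed the job in at about 21 s of the 64 s allowed; no verdict is reported.

**What I did**
- **Clamp bar:** I pinched the red handle and swung the bar to about 1.95 rad, past upright. It was still standing back in the last pictures.
- **Plate out:** I pressed a shut fingertip on the plate; the readings between moves were 7 to 10 N, well under 25 N. I drew it about 43 mm, gripped it across its width and pulled it clear of the guides.
- **Plate down:** I lowered it onto the white block with a contact force of about 2 to 3 N, let go and moved away.

**Last checks**
- **Centring:** the plate centre is within about 1.5 mm of the block's estimated centre in both cameras, and the two cameras differ by about 2 mm.
- **Alignment:** the plate's yaw measures about 0.09 rad against 0.107 rad for the block, a difference of about 1°.
- **Bystanders:** the tin, the pliers and the grey block look unmoved in the pictures; I did not measure them.
- **Robot:** forces are near zero, so it touches nothing.
- **Measurement error:** my edge measurements read the plate 2 to 5 mm short of its 80 x 50 mm, most likely from image blur.

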